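# Dry layout of sample shells on a board

## Task

Finish the layout on the sample board with the four loose shells, keeping each the way up it lies now; behind means squarely across the board towards the batten. Lay the oyster shell on the front line, midway between the two glued shells; lay the scallop centred on the rear line, directly behind the glued oyster, and set the limpet centred on top of the scallop. Lay the razor clam along the rear line, centred directly behind the glued clam, and leave the jar, glue bottle and brush where they are.

Things in the scene. Friction and masses are not known exactly. Their poses are not given: they have to be found in the camera images.
- oyster_c (a point): Loose oyster shell, dome up: teardrop outline 92 mm long (its x; pointed beak at -x, broad end at +x), 56 mm wide (y), 26 mm high; the rim is upright for its lowest 11 mm and the long sides are parallel for about 14 mm either side of the centre. This point is its centre, 13 mm above its underside. The smaller of the two oyster shells, and the one that starts on the table.
- scallop_c (a point): Loose flat scallop valve: ribbed fan-shaped disc, 72 mm long (its x; the two small square ears at -x), 62 mm wide (y; sides flat around the middle), 12 mm thick, flat on top and below. This point is at the centre of the round part, 6 mm above its underside.
- limpet_c (a point): Loose limpet shell: small round cone, point up, 44 mm across, 26 mm high, flat below; the lowest 10 mm of its side is upright. This point is on its axis, 13 mm above its underside.
- razor_c (a point): Loose razor-clam shell: long narrow bar 120 mm long (its x), 22 mm wide (y), 16 mm high, lying flat. This point is its centre, 8 mm above its underside.
- board: Chipboard sample board, fixed to the table: 280 mm deep (its x, away from the robot), 420 mm long (its y), top surface 12 mm above the table. Its back edge (+x) is the one with the dark wooden batten, 20 mm wide and standing 20 mm above the board's top. Two thin black lines run along its whole length, parallel to the batten: the front line at x = -75 mm and the rear line at x = +45 mm. Origin: centre of the underside, at table height; z up. Its place and yaw vary.
- big_oyster: Large oyster shell glued to the board, centred on the front line: 104 mm long (across the lines), 74 mm wide, 32 mm high. Origin: centre of its underside, on the board's top; axes parallel to the board's. It may be the left or the right one of the two glued shells.
- clam: Round clam shell with growth rings, glued to the board, centred on the front line, 240 mm to the left or right of the glued oyster: 72 by 76 mm, 34 mm high. Origin: centre of its underside, on the board's top; axes parallel to the board's.
- jar: Bystander: glass jar with a metal lid, 60 mm across, 85 mm high, loose on the table beyond the loose shells. Origin: centre of its underside.
- glue: Bystander: white glue bottle, 54 mm across, 150 mm high, loose on the table. Origin: centre of its underside.
- brush: Bystander: flat brush 180 mm long lying on the table near the robot, to its right. Its x runs along the brush. Origin: underside, about mid-length.

How it is judged (in metres and radians):
At the end, for the whole second after the job is handed in: All rest right way up and released, within 15 mm of their places: oyster on the front line midway between the glued shells, scallop on the rear line behind the glued oyster, limpet on the scallop (centres within 12 mm), razor clam on the rear line behind the clam, within 0.2 rad of it (x of oyster_c in the frame of board between -0.09 and -0.06 m and horizontal distance between oyster_c and big_oyster below 0.135 m and horizontal distance between oyster_c and clam below 0.135 m and z of oyster_c in the frame of board between 0.021 and 0.029 m and x of scallop_c in the frame of board between 0.03 and 0.06 m and y of scallop_c in the frame of big_oyster between -0.015 and 0.015 m and z of scallop_c in the frame of board between 0.014 and 0.022 m and x of razor_c in the frame of board between 0.03 and 0.06 m and y of razor_c in the frame of clam between -0.015 and 0.015 m and z of razor_c in the frame of board between 0.016 and 0.024 m and angle between the x axis of razor_c and the y axis of board, either way round below 0.2 rad and horizontal distance between limpet_c and scallop_c below 0.012 m and z of limpet_c in the frame of scallop_c between 0.015 and 0.023 m and angle between each of oyster_c, scallop_c, razor_c, limpet_c's own z axis and vertical below 0.15 rad and linear speed of each of oyster, scallop, razor, limpet below 0.01 m/s and angular speed of each of oyster, scallop, razor, limpet below 0.1 rad/s); the robot touches nothing.
It fails at once if the jar, glue bottle or brush is shifted by more than 30 mm or knocked over (distance of any of jar, glue, brush from where it was at the start of the episode above 0.03 m or angle between any of jar, glue's own z axis and vertical above 0.35 rad).
It also fails if it takes over 123 s, if anything falls off the work surface, if the arm or the gripper's body presses on something with over 40 N, if the wrist force passes 120 N, or if a joint passes its speed limit or range.

## Robot

A 6-joint arm with a two-finger parallel gripper is mounted at the origin on the work surface. World frame = base frame: x ahead of the robot, y to its left, z up, the work surface at z = 0. Lengths are in m, angles in degrees, forces in N, time in s.
With the tool pointing down it reaches from about 0.2 to 0.875 m from the base axis. Payload 3.4 kg.
Tool frame: the origin (TCP) lies at the very end of the fingers, on their centre line; the grasp point (between the pads) lies 19 mm behind it; z points along the fingers, y is the line along which they close (so a half turn about z gives the same grasp; the last joint's range is limited). The gripper opens to 94 mm and grips with 3 to 60 N. Pads are 16 mm wide; open, the fingers measure 119 mm over their backs; the gripper's body (75 mm by 177 mm) begins 78 mm behind the grasp point.
Start: joints at [69.213, 15.808, 86.224, -0, 77.962, -6.933], TCP at [0.138, 0.558, 0.205] pointing down, gripper open.
Joint ranges: [-165.64, 165.64], [-43.16, 119.46], [12.63, 154.43], [-67.54, 247.53], [6.08, 155.33], [-154.97, 154.97]. Speed limits (degrees/s): [147.25, 147.25, 180, 180, 180, 180].

## Interface

Orientations are given as a 3x3 rotation matrix whose columns are the frame's x, y, z axes.
In Python, from rig import env gives the robot as it stands. Calls block until the motion is done:
- env.move_ptp(position, orientation): joint-space move of the TCP to a pose.
- env.servo_line(position, orientation=None, feed=0.15, until_force=None): straight line of the TCP; orientation=None keeps the orientation; feed is the mean speed in m/s. With until_force (N) it stops when the force on the tool has changed by that much, and returns True; else False.
- env.move_j(angles): joint-space move.
- env.let_go() and env.grasp(effort=None): open the fingers fully, or close them until they stop; effort is the grip in N (None keeps the last).
- env.hold(seconds).
- env.solve_ik(position, orientation): joint angles nearest the present ones, or None.
- env.get_state(): the state.
- env.grab_frame(name): name is "scene" or "top" or "wrist"; returns the picture (400x640x3 uint8, red, green, blue); there is no depth.
- env.get_calibration(name): a dict with "intrinsics" (3x3 intrinsics, pixels), "k1" (the pictures are not rectified: a ray, as slopes to the right and down, at radius r is drawn at 1 + k1 r^2 times it, then the intrinsics apply), "camera_from_world" (4x4, takes a point from world to camera coordinates). Camera axes: x right, y down, z forward; pixel columns grow to the right and rows downward; lengths in m; the calibration is good to about 2 mm. A picture is of the moment at which its call begins: read the wrist's pose just before it. get_calibration takes no time and is no camera call; for the wrist camera it gives the pose at the moment of the call.
A pose or a line that the arm cannot do raises env.PlanningError and nothing moves.
- env.hand_in(): hands the job in; it is judged then, once.
The state is a dict: "t": time; "joint_positions": joint angles; "dq": joint speeds; "effort": joint torques, N m; "ee_pos": TCP position; "ee_rot": TCP orientation; "force": force on the tool from outside, world axes, zero at the start; "ft_torque": the same for the moment, N m; "opening": finger opening in m; "gripper_force": force on a finger pad.
Only numpy, scipy, OpenCV 4.12 (cv2) and the standard library are available. Lean on these libraries where they do the work, as an engineer would, in place of code of your own. Each camera call takes 0.05 s, during which the arm holds its last target. There are 200 camera calls.

## Working session

There is one attempt and no reset: what is moved stays moved. The work goes in short steps, each a Python script; the robot and the scene stay as the last script left them, time stands still between calls to the robot, and variables do not carry over. Pictures are saved under pics/ and viewed, at most 14 in all, crops included, and the job is handed in when it is done.

```bash
mkdir -p pics; ls; python3 - <<'E'
from rig import env
import cv2,numpy as np
for n in ["top","scene"]:
    im=env.grab_frame(n); cv2.imwrite(f"pics/{n}0.png",im[:,:,::-1]); c=env.get_calibration(n); print(n,c)
print(env.get_state()["t"])
E
```

```text
pics
top {'intrinsics': array([[367.68402636,   0.        , 315.88791562],
       [  0.        , 367.68402636, 204.43270872],
       [  0.        ,   0.        ,   1.        ]]), 'k1': -0.04918927200040764, 'camera_from_world': array([[ 0.00823477, -0.99981111,  0.0176047 , -0.03931241],
       [-0.99379842, -0.01013505, -0.11073387,  0.56376395],
       [ 0.11089137, -0.01658365, -0.99369416,  0.95550933],
       [ 0.        ,  0.        ,  0.        ,  1.        ]])}
scene {'intrinsics': array([[365.07443688,   0.        , 324.05637869],
       [  0.        , 365.07443688, 202.99456136],
       [  0.        ,   0.        ,   1.        ]]), 'k1': -0.07867060852438398, 'camera_from_world': array([[ 0.83348554,  0.55243154, -0.01101113, -0.45519146],
       [ 0.4534821 , -0.6953086 , -0.55758402, -0.24450933],
       [-0.31568313,  0.45974487, -0.83004748,  1.04828917],
       [ 0.        ,  0.        ,  0.        ,  1.        ]])}
0.1
```

View pics/top0.png

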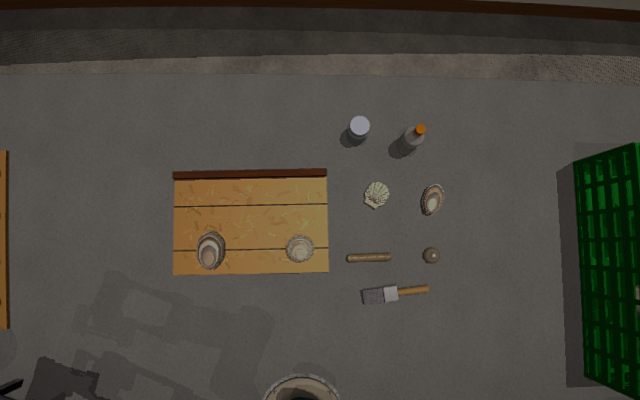

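View pics/scene0.png

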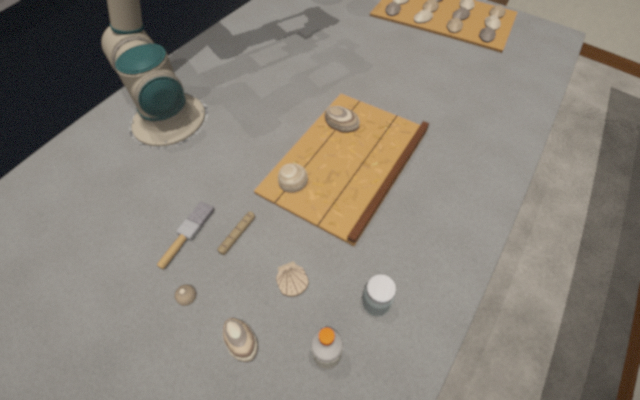

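The top view shows the board with corners at about (173,171), (327,169), (329,272) and (173,275). The glued oyster is at (210,250) and the clam at (300,249). The loose shells are the scallop (376,195), oyster (432,199), razor (369,257) and limpet (431,255). The scene view agrees. Next I'll take closer wrist views.

```bash
cat > h.py <<'E'
from rig import env
import cv2,numpy as np
def dist(c): return np.array([c["k1"],0,0,0,0.])
def ray(c,px,z):
    """pixels (N,2) -> world xy on plane z"""
    T=c["camera_from_world"];R=T[:3,:3];o=-R.T@T[:3,3]
    u=cv2.undistortPoints(np.asarray(px,float).reshape(-1,1,2),c["intrinsics"],dist(c)).reshape(-1,2)
    d=np.c_[u,np.ones(len(u))]@R
    return (o+d*((z-o[2])/d[:,2])[:,None])[:,:2]
def proj(c,P):
    T=c["camera_from_world"]
    return cv2.projectPoints(np.asarray(P,float).reshape(-1,1,3),cv2.Rodrigues(T[:3,:3])[0],T[:3,3],c["intrinsics"],dist(c))[0].reshape(-1,2)
def down(a):
    """tool down, closing line (tool y) at angle a (rad) in world xy"""
    y=np.array([np.cos(a),np.sin(a),0]);z=np.array([0,0,-1.])
    return np.c_[np.cross(y,z),y,z]
def snap(n,name):
    c=env.get_calibration(n);im=env.grab_frame(n)
    cv2.imwrite(f"pics/{name}.png",im[:,:,::-1]);np.save(f"pics/{name}.npy",c,allow_pickle=True)
    return c,im
E
python3 - <<'E'
from h import *
c=env.get_calibration("top")
print(ray(c,[(173,171),(327,169),(329,272),(173,275)],.012))
print(ray(c,[(210,250),(300,249),(376,195),(432,199),(369,257),(431,255),(359,127),(412,145),(390,294)],.01))
w=env.get_calibration("wrist");print(w["intrinsics"],w["k1"]);s=env.get_state();T=w["camera_from_world"]
R=s["ee_rot"];print(s["ee_pos"],R,"cam in tool",R.T@(-T[:3,:3].T@T[:3,3]-s["ee_pos"]),"axes",(T[:3,:3]@R).T)
E
```

```text
[[ 0.65542781  0.36211906]
 [ 0.66540847 -0.06442847]
 [ 0.38378743 -0.07122448]
 [ 0.37152938  0.34810057]]
[[ 0.43952596  0.25107856]
 [ 0.44466401  0.00754608]
 [ 0.59444398 -0.20041398]
 [ 0.58499438 -0.35694847]
 [ 0.42447707 -0.1797872 ]
 [ 0.43066263 -0.35029064]
 [ 0.78780698 -0.15444305]
 [ 0.73799031 -0.3042707 ]
 [ 0.32577771 -0.2361549 ]]
[[284.83765788   0.         317.14180683]
 [  0.         284.83765788 201.56293998]
 [  0.           0.           1.        ]] 0.011566818251757737
[0.13750678 0.55782684 0.20474649] [[-9.70910968e-01  2.39440179e-01 -5.41358757e-04]
 [ 2.39440724e-01  9.70909913e-01 -1.44267160e-03]
 [ 1.80177036e-04 -1.53032901e-03 -9.99998813e-01]] cam in tool [ 0.07647331 -0.00049837 -0.17894932] axes [[-5.43427043e-04 -9.64900997e-01 -2.62613348e-01]
 [ 9.99999508e-01 -3.06296629e-04 -9.43900432e-04]
 [ 8.30332885e-04 -2.62613732e-01  9.64900688e-01]]
```

```bash
python3 - <<'E'
from h import *
D=down(np.pi/2)
env.move_ptp([.5,.145,.2],D); env.hold(.2); snap("wrist","wb")
env.move_ptp([.5,-.25,.2],D); env.hold(.2); snap("wrist","wl")
print(env.get_state()["t"],env.get_state()["joint_positions"])
E
```

```text
4.05 [-3.36024540e+01  1.45944246e+01  8.87197337e+01  8.61008976e-03
  7.66784795e+01 -1.23692673e+02]
```

View pics/wb.png

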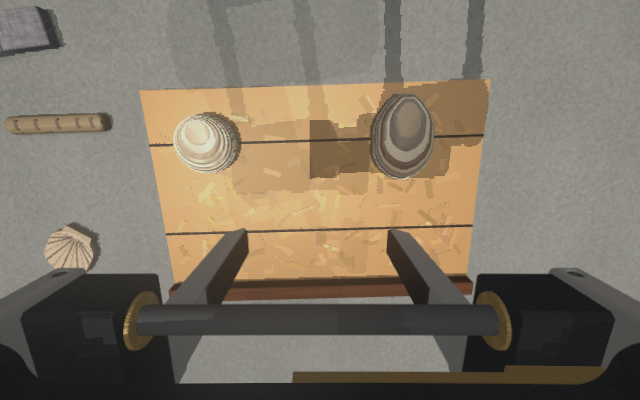

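View pics/wl.png

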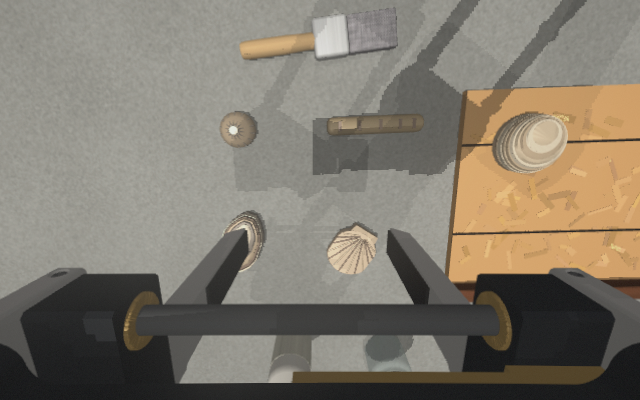

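The board view has the front line running (150,146) to (484,135) and the rear line (166,234) to (473,226). The clam is at (206,142) and the glued oyster at (402,136). The loose view has the razor at (376,124), limpet (238,129), scallop (352,250), and the oyster partly hidden at (248,240). I'll take one more view from further out for the oyster and scallop, then segment.

```bash
python3 - <<'E'
from h import *
D=down(np.pi/2)
env.move_ptp([.66,-.27,.23],D); env.hold(.2); snap("wrist","wl2")
rows=[]
for n in ["wb","wl","wl2"]:
    im=cv2.imread(f"pics/{n}.png"); hsv=cv2.cvtColor(im,cv2.COLOR_BGR2HSV)
    rows.append(cv2.cvtColor(hsv[:,:,1],cv2.COLOR_GRAY2BGR)[:270] if n!="wl2" else im[:270])
cv2.imwrite("pics/m1.png",cv2.resize(np.vstack(rows),None,fx=.74,fy=.74))
print(env.get_state()["t"])
E
```

```text
5.0
```

View pics/m1.png

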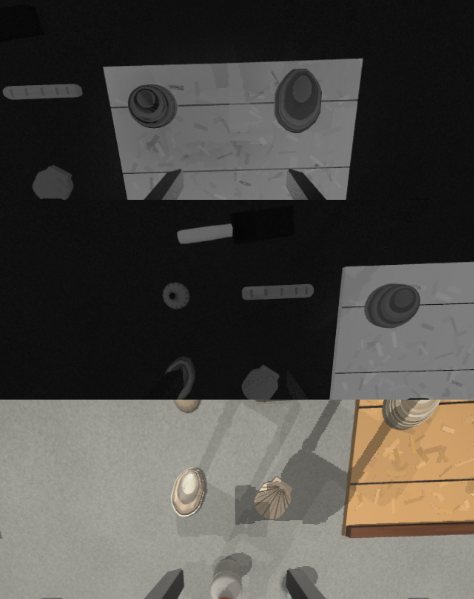

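Saturation separates everything cleanly, so I'll measure by contours.

```bash
cat > meas.py <<'E'
from h import *
def load(n):
    im=cv2.imread(f"pics/{n}.png");return np.load(f"pics/{n}.npy",allow_pickle=True).item(),im,cv2.cvtColor(im,cv2.COLOR_BGR2HSV)
def obj(c,mask,seed,z,box=60):
    """blob at seed -> world contour at plane z"""
    m=np.zeros_like(mask);x,y=seed
    y0,x0=max(0,y-box),max(0,x-box);m[y0:y+box,x0:x+box]=mask[y0:y+box,x0:x+box]
    cs=cv2.findContours(m,cv2.RETR_EXTERNAL,cv2.CHAIN_APPROX_NONE)[0]
    k=max(cs,key=cv2.contourArea)
    return (ray(c,k.reshape(-1,2),z)*1000).astype(np.float32)
def desc(name,w):
    r=cv2.minAreaRect(w);M=cv2.moments(w.reshape(-1,1,2))
    cen=np.array([M["m10"],M["m01"]])/M["m00"]
    th=.5*np.degrees(np.arctan2(2*M["mu11"],M["mu20"]-M["mu02"]))
    print(name,"rect c",np.round(r[0],1),"size",np.round(r[1],1),"ang",round(r[2],1),"centroid",cen.round(1),"axis",round(th,1))
    return r,cen,th
E
python3 - <<'E'
from meas import *
K=np.ones((5,5),np.uint8)
# board
c,im,h=load("wb"); S=h[:,:,1]
g=im[:,:,2].astype(float)
def line(p,q):
    out=[]
    for x in range(p[0],q[0]):
        y=p[1]+(q[1]-p[1])*(x-p[0])/(q[0]-p[0]);ys=np.arange(int(y)-5,int(y)+7)
        v=g[ys,x];bg=np.median(v)
        if v.min()<.6*bg: w=np.clip(.8*bg-v,0,None);out.append((x,(w*ys).sum()/w.sum()))
    return ray(c,out,.012)*1000
ds=[]
F=np.vstack([line((155,146),(172,145)),line((242,143),(308,141)),line((440,137),(480,135))])
R=line((255,232),(385,229))
for n,L in(("front",F),("rear",R)):
    vx,vy,x,y=cv2.fitLine(L.astype(np.float32),cv2.DIST_HUBER,0,.01,.01).ravel();print(n,len(L),np.degrees(np.arctan(-vx/vy)).round(2),x,y)
m=((S>85)).astype(np.uint8)*255
sh=255-m
for s,nm in(((206,142),"clam"),((402,136),"bigoy")):
    mm=cv2.morphologyEx(sh,cv2.MORPH_OPEN,K)
    for z in(.015,.025):desc(nm+str(z),obj(c,mm,s,z,52))
print("board edges",(ray(c,[(140,90),(490,80),(470,280)],.012)*1000).round(1))
c,im,h=load("wl");m=cv2.morphologyEx((h[:,:,1]>35).astype(np.uint8)*255,cv2.MORPH_OPEN,K)
desc("razor",obj(c,m,(376,124),.008));desc("limpet",obj(c,m,(238,129),.006,40))
c,im,h=load("wb");m=cv2.morphologyEx((h[:,:,1]>35).astype(np.uint8)*255,cv2.MORPH_OPEN,K)
desc("razor_wb",obj(c,m,(57,124),.008))
c,im,h=load("wl2");m=cv2.morphologyEx((h[:,:,1]>35).astype(np.uint8)*255,cv2.MORPH_OPEN,K)
desc("oyster",obj(c,m,(254,125),.006));desc("scal",obj(c,m,(367,134),.01))
cv2.imwrite("pics/v.png",cv2.resize(np.hstack([im[60:200,170:450],cv2.cvtColor(m,cv2.COLOR_GRAY2BGR)[60:200,170:450]]),None,fx=1.4,fy=1.4))
E
```

```text
front 123 1.76 442.67014 147.11348
rear 130 1.77 562.57245 148.18471
clam0.015 rect c [448.    5.3] size [72.5 81.9] ang 0.2 centroid [447.2   5.3] axis -86.3
clam0.025 rect c [447.3   9.2] size [70.5 79.6] ang 0.2 centroid [446.6   9.1] axis -86.3
bigoy0.015 rect c [439.6 250.8] size [105.   77.8] ang 2.1 centroid [439.8 250.8] axis 2.1
bigoy0.025 rect c [439.2 247.9] size [102.1  75.7] ang 2.1 centroid [439.3 247.9] axis 2.1
board edges [[384.4 -67.7]
 [373.  350.5]
 [639.6 364.6]]
razor rect c [ 424.  -177.2] size [ 22.3 120.7] ang 2.5 centroid [ 424.  -177.6] axis -87.6
limpet rect c [ 430.4 -350.7] size [41.7 44.6] ang 0.1 centroid [ 430.5 -350.9] axis -79.9
razor_wb rect c [ 423.7 -178.6] size [ 22.2 132.3] ang 2.5 centroid [ 423.7 -178.5] axis -87.6
oyster rect c [ 583.9 -357.3] size [58.  80.6] ang 87.7 centroid [ 590.6 -357.1] axis -33.5
scal rect c [ 595.9 -200.6] size [62.5 72. ] ang 57.2 centroid [ 596.1 -200.8] axis -33.0
```

View pics/v.png

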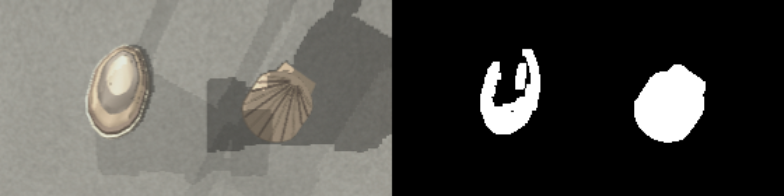

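The board yaw is 1.77°, and the line spacing and shell spacing agree with the known sizes. The picture shows that the oyster mask is missing its pale dome, so I'll use the hull with a looser threshold.

```bash
python3 - <<'E'
from meas import *
c,im,h=load("wl2")
K=np.ones((3,3),np.uint8)
for t in (22,28):
    m=((h[:,:,1]>t)|(h[:,:,2]>185)).astype(np.uint8)*255
    m=cv2.morphologyEx(m,cv2.MORPH_OPEN,K)
    w=cv2.convexHull(obj(c,m,(254,125),.006,45)).reshape(-1,2)
    desc("oyster",w)
cv2.imwrite("pics/o.png",cv2.resize(np.hstack([im[70:180,200:310],cv2.cvtColor(m,cv2.COLOR_GRAY2BGR)[70:180,200:310]]),None,fx=3,fy=3))
b=env.get_calibration("top");print(ray(b,[(357,135),(403,152)],0))
E
```

```text
oyster rect c [ 585.1 -356.2] size [59.  92.8] ang 66.9 centroid [ 585.4 -356.7] axis -20.8
oyster rect c [ 584.8 -356.8] size [57.9 92. ] ang 67.5 centroid [ 585.3 -357.1] axis -20.4
[[ 0.76749081 -0.14993214]
 [ 0.71994555 -0.28077247]]
```

View pics/o.png

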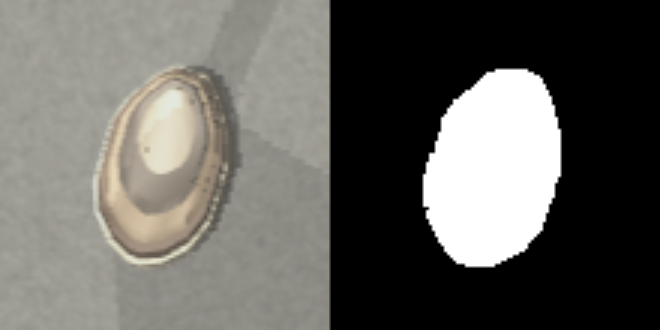

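The oyster fit is 92 x 58 mm, centred at (585,-357) with closing angle about 68.5°. I'll pick and place it first.

```bash
cat > pp.py <<'E'
from h import *
R=np.radians
def job(pick,a,place,b,zg,surf,eff=20):
    """pick at xy (mm), closing angle a deg; place at xy with closing angle b, on a surface surf above the table"""
    p=np.array(pick)/1000;q=np.array(place)/1000;best=None
    for s in(0,180):
        j=[env.solve_ik([*x,.01],down(R(t+s))) for x,t in((p,a),(q,b))]
        if None in [None if k is None else 1 for k in j]: continue
        m=max(abs(k[5]) for k in j)
        if best is None or m<best[0]: best=(m,s)
    print("j6max",best); A,B=down(R(a+best[1])),down(R(b+best[1]))
    env.let_go();env.move_ptp([*p,.13],A);env.servo_line([*p,zg],feed=.12)
    env.grasp(eff);o1=env.get_state()["opening"]
    env.servo_line([*p,.13],feed=.15);st=env.get_state();print("open",o1,st["opening"],"gf",st["gripper_force"])
    if st["opening"]<.01: return False
    env.move_ptp([*q,.13],B);env.servo_line([*q,surf+zg+.012],feed=.15)
    print("touch",env.servo_line([*q,surf+zg-.002],feed=.03,until_force=4),"z",env.get_state()["ee_pos"])
    env.let_go();env.servo_line([*q,.15],feed=.2);print("t",env.get_state()["t"])
    return True
E
python3 - <<'E'
from pp import *
job((585.1,-356.9),68.5,(443.3,128.3),91.77,.005,.012)
snap("top","t1");snap("wrist","w1")
E
```

```text
j6max (np.float64(95.72247960814069), 180)
open 0.05543884402122474 0.05496986580994133 gf 19.988942639756715
touch True z [0.4435517  0.12834147 0.01648831]
t 15.5667
```

View pics/w1.png

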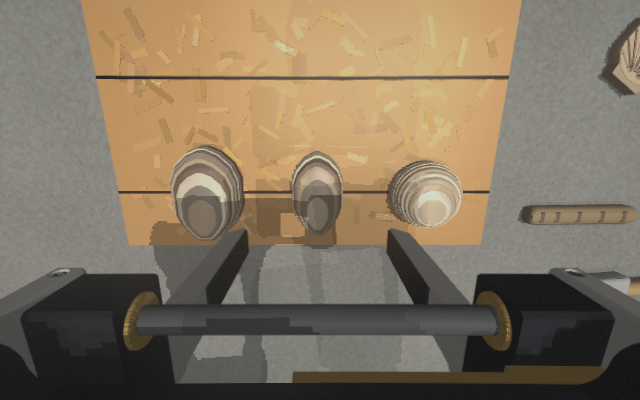

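The oyster at (318,192) sits on the front line midway between the glued shells at (207,192) and (426,194). Next are the scallop and razor.

```bash
python3 - <<'E'
from pp import *
if job((600.1,-203.3),57.2,(559.5,251.9),91.77,.004,.012,25) and job((424,-177.5),2.4,(566.9,12.1),1.77,.006,.012,25):
    env.move_ptp([.5,.145,.22],down(np.pi/2)); 
    env.move_ptp([.66,.145,.22],down(np.pi/2));env.hold(.2);snap("wrist","w2")
E
```

```text
j6max (np.float64(82.20356208772692), 0)
open 0.061869515546112135 0.0613054531183371 gf 24.999704360961914
touch True z [0.55973899 0.25202934 0.01585123]
t 25.7583
j6max (np.float64(33.79964474129295), 0)
open 0.02178627067826304 0.021904078804852265 gf 24.99993234872818
touch True z [0.56716848 0.01211673 0.01761755]
t 35.0833
```

View pics/w2.png

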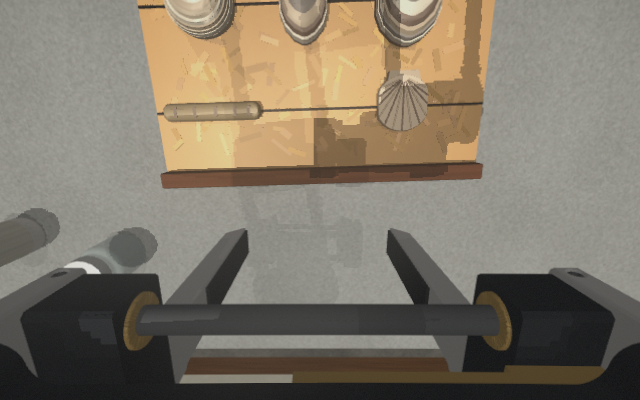

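The razor lies along the rear line at (213,111), and the scallop spans about columns 376-429 and rows 70-132. I'll check these in metric units.

```bash
python3 - <<'E'
from meas import *
c,im,h=load("w2");K=np.ones((5,5),np.uint8)
u=np.array([.99952,.03089]);v=np.array([-.03089,.99952]);P0=np.array([443.25,128.3])
def bf(n,w):
    p=np.asarray(w)-P0;print(n,"board offset",(p@u).round(1),(p@v).round(1))
m=cv2.morphologyEx((h[:,:,1]<90).astype(np.uint8)*255,cv2.MORPH_OPEN,K)
for n,s,z,b in(("scal",(402,101),.022,36),("razor",(213,111),.022,56)):
    mm=m.copy()
    w=obj(c,mm,s,z,b);r,cen,th=desc(n,w);bf(n,r[0])
bf("scal manual",ray(c,[(376,105),(429,105),(402,132),(402,70)],.02)*1000)
bf("razor manual",ray(c,[(164,112),(263,110)],.02)*1000)
bf("rear line",ray(c,[(290,108),(345,107)],.012)*1000)
E
```

```text
scal rect c [554.2 250.9] size [63.1 70.7] ang 89.9 centroid [554.4 250.7] axis 0.5
scal board offset 114.7 119.1
razor rect c [566.6  10.9] size [ 20.5 120.5] ang 1.7 centroid [566.7  11. ] axis -88.3
razor board offset 119.7 -121.2
scal manual board offset [118.4 120.7 152.7  78.9] [ 86.9 153.6 121.3 117.6]
razor manual board offset [118.8 120. ] [-181.8  -56.3]
rear line board offset [118.2 119.2] [-22.6  48.5]
```

The razor and scallop are within about 1 mm of their places. Now the limpet.

```bash
python3 - <<'E'
from pp import *
job((430.4,-350.8),90,(559.4,251.3),91.77,.005,.024,15)
env.move_ptp([.5,.145,.22],down(np.pi/2));env.move_ptp([.66,.145,.22],down(np.pi/2));env.hold(.3);c,im=snap("wrist","w3");c2,t=snap("top","t3")
cv2.imwrite("pics/w3v.png",np.vstack([cv2.resize(im[:200,120:520],(760,380))[:,:,::-1],cv2.resize(t[110:220,160:460],(760,220))[:,:,::-1]])[:600])
E
```

```text
j6max (np.float64(105.92320482390913), 180)
open 0.042972151162211064 0.043087978153762585 gf 14.999935335363261
touch True z [0.55959192 0.25137658 0.02827506]
t 47.4833
```

View pics/w3v.png

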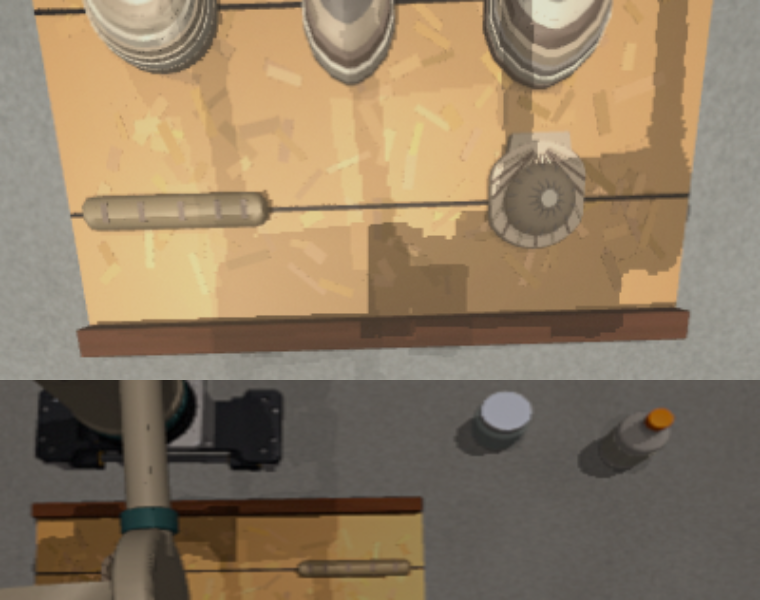

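The limpet (crop 540,197) sits centred on the round part of the scallop. The razor lies along the rear line, and the jar and bottle are undisturbed.

```bash
python3 -c "
from rig import env
print(env.hand_in())"
```

```text
the job is handed in; nothing more can be done
None
```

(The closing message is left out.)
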